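# Pick up the jar caddy level

## Robot

A 7-joint arm with a two-finger parallel gripper is mounted at the origin on a cart in front of the work surface, level with it; the furniture and walls round the work are solid. World frame = base frame: x ahead of the robot, y to its left, z up, the work surface at z = 0. Lengths are in m, angles in rad, forces in N, time in s.
With the tool pointing down it reaches from about 0.4 to 0.875 m from the base axis. Payload 6.5 kg.
Tool frame: the origin (TCP) lies midway between the tips of the shut fingers; the grasp point (between the pads) lies 19 mm behind it; z points along the fingers, y is the line along which they close (so a half turn about z gives the same grasp; the last joint's range is limited). The gripper opens to 88 mm and grips with 3 to 60 N. Pads are 18 mm wide; open, the fingers measure 123 mm over their backs; the gripper's body (75 mm by 187 mm) begins 45 mm behind the grasp point.
Start: joints at [1.1, 0.536, -0.004, 1.538, 0.003, 1.067, -0.071], TCP at [0.256, -0.597, 0.239] pointing down, gripper open.
Joint ranges: [-2.7, 2.7], [-0.37, 2.16], [-1.27, 1.26], [0.24, 2.4], [-1.31, 4.45], [0.19, 1.91], [-2.76, 2.76]. Speed limits (rad/s): [2.39, 2.39, 3.14, 3.14, 3.14, 3.14, 3.14].

## Interface

Orientations are given as a unit quaternion [x, y, z, w].
In Python, from cell import r gives the robot as it stands. The module is installed in compiled form; this text tells all that it offers.
- The arm moves only by the shell command python3 -m inch 'ROWS' [FORCE]. ROWS is JSON, a list of rows, each an object of numbers: "ax", "ay", "az": the turn, a rotation vector about the tool's x, y, z each as a share of 180 degrees, from -1 to 1; "dx", "dy", "dz": the shift along the tool's x, y, z each as a share of 0.2 m, from -1 to 1; "gripper": the closure, from -1 (fully open) to 1 (shut), so that 0 is half open. A call has 1 to 8 rows; each row is the pose to reach, as a shift and turn from the pose commanded when the call began, along the tool's axes at that moment, turning the shorter way round; what a row does not reach only later rows make up. A row lasts 1/12 s, in which the tool goes at most 41.7 mm and 7.16 degrees, less where a joint would pass 70% of its speed; a pose out of reach is approached as far as the arm can. A call with a number of a shift or a turn outside -1 to 1 is refused whole. A call with a gripper value outside its range is refused whole. The fingers move at their own pace and stop on an object; FORCE is the grip in N (left out, the last holds). Time passes only in rows, so rows that repeat a pose let the fingers close. It gives the time, the measured TCP pose, the force, the opening and the grip force at its end, in the units of the state.
- r.sense(): the state, without advancing time (a new reading comes with each control period).
- r.read_camera(name): name is "side" or "top"; returns the picture (384x512x3 uint8, red, green, blue); there is no depth.
- r.camera_model(name): a dict with "fx", "fy", "cx", "cy" (pixels), "R" (3x3) and "t" (3): a world point X has camera coordinates R X + t. Camera axes: x right, y down, z forward; pixel columns grow to the right and rows downward; lengths in m; the calibration is good to about 2 mm. A picture is of the moment at which its call begins. camera_model takes no time and is no camera call.
- r.hand_in(): hands the job in; it is judged then, once.
The state is a dict: "time_s": time; "joint_positions": joint angles; "qvel": joint speeds; "joint_torque": joint torques, N m; "tcp_pos": TCP position; "tcp_rot": TCP orientation; "wrist_force": force on the tool from outside, world axes, zero at the start; "moment": the same for the moment, N m; "width": finger opening in m; "finger_force": force on a finger pad.
Only numpy, scipy, OpenCV 4.12 (cv2) and the standard library are available. Lean on these libraries where they do the work, as an engineer would, in place of code of your own. Each camera call takes 0.05 s, during which the arm holds its last target. There are 200 camera calls.

## Task

The plywood caddy with the two pigment jars is about to be carried away, but a glue bottle has been left in it beside the grip bar. Take the bottle out and stand it upright on the table clear of the caddy, then lift the caddy by its grip bar about 15 cm off the table and finish while still holding it there, steady and level, with both jars standing in it. Never let the caddy tip or the bottle fall over, and leave the mixing cup, the paint pot and the pliers where they are.

Things in the scene. Friction and masses are not known exactly. Their poses are not given: they have to be found in the camera images.
- caddy: Plywood tray, 120 (x) x 220 (y) mm, loose, about 0.3 kg. Origin at the centre of its underside, z up. Floor 8 mm thick, walls 6 mm thick and 26 mm high. At each end (y = +78 and -78 mm) a bay with 18 mm high fences holds a jar with a few mm of play. A grip bar stands over its middle (see caddy_bar); caddy and jars balance about under the bar's centre.
- caddy_bar (a point): Centre of the caddy's darker wooden grip bar, 67 mm above the caddy's underside, axes as the caddy's. The bar runs along y: 14 mm thick (x), 22 mm high (top at 78 mm), 64 mm free length between its two plywood cheeks, uprights of 16 (x) x 8 (y) mm at y = +36 and -36 mm reaching to the same height. Below the bar 48 mm are free down to the floor.
- bottle_centre (a point): White squeeze bottle, green label, yellow collar, pointed white nozzle, 86 mm tall, 46 g; point half-way up (43 mm above its foot), z up. Body 30 mm across up to 54 mm, collar 20 mm across (55 to 62 mm), nozzle above. It starts on the caddy's 8 mm floor, on the caddy's -x side of the bar: 32 mm from the bar's middle, within 10 mm of it along y, so that no finger fits between.
- bottle: The same bottle; origin at the centre of its foot.
- pink_jar_centre (a point): Pigment jar with a white lid and pale pink contents, 40 mm across, 36 mm high, about 40 g, loose in one end bay of the caddy (which end varies); point half-way up.
- blue_jar_centre (a point): Pigment jar with a black lid and pale blue contents, 40 mm across, 36 mm high, about 40 g, loose in the other end bay of the caddy; point half-way up.
- mix_cup: Bystander: small salmon-pink silicone mixing cup, 41 mm across, 28 mm high, loose on the table; origin at the centre of its underside.
- paint_pot: Bystander: small round white pot with a dark knob lid, 37 mm across, 26 mm high, loose on the table; origin at the centre of its underside.
- pliers: Bystander: flat-nose pliers with red grips lying on the table, 55 x 134 x 13 mm, long along their y; origin at the centre of the underside.
- cutting_mat: Dark green cutting mat lying fixed on the table at the right, 210 (x) x 300 (y) mm, 2 mm thick; origin at the centre of its underside. A bottle set half on its edge would lean. All else on the near table top round the caddy lies flat in it (printed-thin paper).

How it is judged:
On the way, in this order (a step that is already met when the one before it is completed fails the run):
1. the bottle stands upright on the table, let go, clear of the caddy, which still rests on the table (height (world z) of bottle_centre between 0.036 and 0.05 m and angle between bottle_centre's own z axis and vertical below 0.12 rad and contact force between each of the fingers, caddy and bottle below 0.1 N and linear speed of bottle below 0.03 m/s and height (world z) of caddy below 0.012 m), for 0.2 s.
2. the caddy is lifted well clear of the table (height (world z) of caddy above 0.08 m), for 0.2 s.
At the end, for the whole second after the job is handed in: The fingers hold the caddy with its underside 11 to 20 cm above the table, tilted less than 7 degrees and still (under 2 cm/s and 0.1 rad/s); both jars stand upright (within 11 degrees) in the caddy; the bottle stands upright (within 7 degrees) on the table, not touching the caddy (height (world z) of bottle_centre between 0.036 and 0.05 m and angle between each of bottle_centre, caddy's own z axis and vertical below 0.12 rad and z of pink_jar_centre in the frame of caddy between 0.015 and 0.045 m and x of pink_jar_centre in the frame of caddy between -0.045 and 0.045 m and z of blue_jar_centre in the frame of caddy between 0.015 and 0.045 m and x of blue_jar_centre in the frame of caddy between -0.045 and 0.045 m and angle between each of pink_jar_centre, blue_jar_centre's own z axis and vertical below 0.2 rad and height (world z) of caddy between 0.11 and 0.2 m and linear speed of caddy below 0.02 m/s and angular speed of caddy below 0.1 rad/s and contact force between the fingers and caddy above 2 N and contact force between caddy and bottle below 0.1 N); the arm keeps its last pose, push and grip.
It fails at once if the caddy tipped more than 17 degrees (angle between caddy's own z axis and vertical above 0.3 rad).
It fails at once if the bottle tipped over (angle between bottle_centre's own z axis and vertical above 0.7 rad).
It fails at once if a bystander (mixing cup, paint pot, pliers) moved more than 2 cm (distance of any of mix_cup, paint_pot, pliers from where it was at the start of the episode above 0.02 m).
It also fails if it takes over 53 s, if anything falls off the work surface, if the arm or the gripper's body presses on something with over 40 N, if the wrist force passes 120 N, or if a joint passes its speed limit or range.

## Working session

There is one attempt and no reset: what is moved stays moved. The work goes in short steps, Python scripts to look and compute and a shell command to move; the robot and the scene stay as the last step left them, time stands still between calls to the robot, and variables do not carry over. Pictures are saved under pics/ and viewed, at most 10 in all, crops included, and the job is handed in when it is done.

```bash
mkdir -p pics; python3 - <<'E'
from cell import r
import cv2
for n in("top","side"):
    cv2.imwrite(f"pics/{n}0.png",r.read_camera(n)[:,:,::-1]); m=r.camera_model(n); print(n,m)
s=r.sense();print(s["tcp_pos"],s["tcp_rot"],s["width"],s["time_s"])
E
```

```text
top {'fx': 420.1340633842379, 'fy': 420.1340633842379, 'cx': 255.77783881103014, 'cy': 187.96777812139527, 'R': array([[-0.02474926, -0.99957485,  0.01541395],
       [-0.98702879,  0.02198628, -0.15903075],
       [ 0.15862425, -0.0191499 , -0.9871533 ]]), 't': array([-0.06772422,  0.54649464,  1.49994076])}
side {'fx': 359.8448897919779, 'fy': 359.8448897919779, 'cx': 255.36843936575664, 'cy': 189.48880177106665, 'R': array([[-0.95483543, -0.29708755, -0.00531885],
       [-0.15135811,  0.501711  , -0.85169055],
       [ 0.25569519, -0.81241927, -0.52401804]]), 't': array([0.51471963, 0.17536823, 0.89787971])}
[ 0.25575671 -0.59698221  0.23792741] [ 9.79578089e-01  2.01062610e-01 -2.14773580e-04 -7.40252421e-04] 0.08824569213558285 0.1
```

View pics/top0.png

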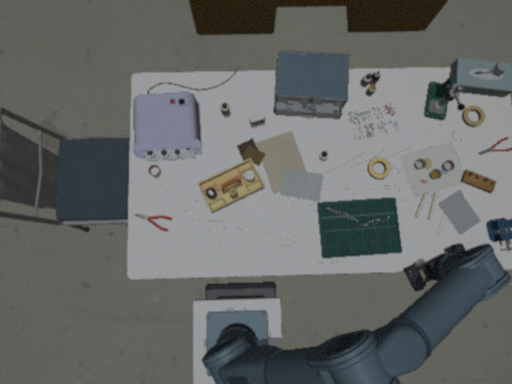

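View pics/side0.png

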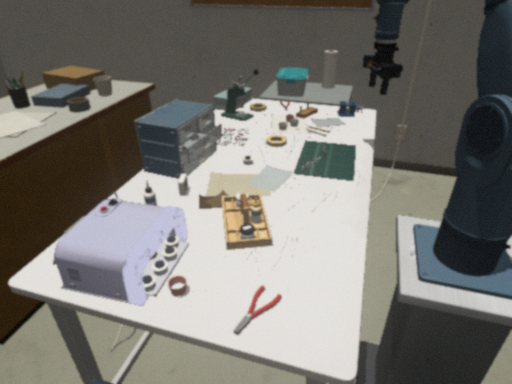

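Top view: the caddy is near (231,186), the mixing cup near (155,171), the pliers near (155,221) and the paint pot near (323,155). In the side view the caddy is near (246,222). I'll enlarge the caddy in both views.

```bash
cat > h.py <<'E'
import numpy as np
from cell import r
def ray(n,u,v):
    m=r.camera_model(n);R=m["R"];d=R.T@np.array([(u-m["cx"])/m["fx"],(v-m["cy"])/m["fy"],1]);return -R.T@m["t"],d
def onz(n,u,v,z):
    c,d=ray(n,u,v);return c+d*(z-c[2])/d[2]
def proj(n,X):
    m=r.camera_model(n);p=m["R"]@np.array(X)+m["t"];return np.array([m["fx"]*p[0]/p[2]+m["cx"],m["fy"]*p[1]/p[2]+m["cy"]])
E
python3 - <<'E'
import cv2,numpy as np
from h import *
a=cv2.imread("pics/top0.png")[145:225,190:280];b=cv2.imread("pics/side0.png")[180:260,200:290]
o=np.hstack([cv2.resize(x,None,fx=4.4,fy=4.4,interpolation=cv2.INTER_CUBIC) for x in(a,b)])
cv2.imwrite("pics/crop0.png",o);print(o.shape)
# caddy wood mask
im=cv2.imread("pics/top0.png");h=cv2.cvtColor(im,cv2.COLOR_BGR2HSV)
m=cv2.inRange(h,(10,60,90),(30,255,255));m[:, :195]=0;m[:,268:]=0;m[:150]=0;m[220:]=0
m=cv2.morphologyEx(m,cv2.MORPH_OPEN,np.ones((2,2)))
n,l,st,c=cv2.connectedComponentsWithStats(m);i=1+np.argmax(st[1:,4]);rc=cv2.minAreaRect(np.argwhere(l==i)[:,::-1].astype(np.float32))
print(st[1:],rc)
P=[onz("top",u,v,.026) for u,v in cv2.boxPoints(rc)];print(np.round(P,4),[np.linalg.norm(P[k]-P[k-1]) for k in range(4)],np.mean(P,0))
E
```

```text
(352, 792, 3)
[[ 200  158   64   54 1596]] ((231.90000915527344, 185.3000030517578), (32.64659118652344, 59.479408264160156), 63.43495178222656)
[[ 0.5674  0.1335  0.026 ]
 [ 0.6645 -0.0666  0.026 ]
 [ 0.552  -0.1183  0.026 ]
 [ 0.4572  0.0802  0.026 ]] [np.float64(0.12235346611874366), np.float64(0.22237336340670427), np.float64(0.12387147736626443), np.float64(0.22000453330026443)] [0.5603012  0.00718672 0.026     ]
```

View pics/crop0.png

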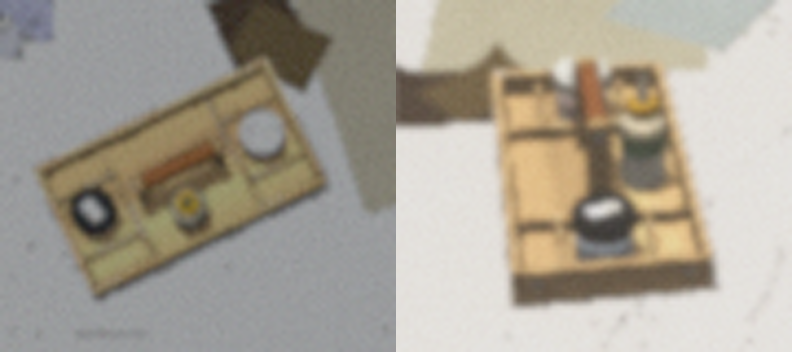

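The crop shows the pink jar (white lid) at the upper right, the blue jar (black lid) at the left, and the bar running between them. The bottle is on the robot's side of the bar, with its yellow collar at about (232.7,192) in the top view and (256,202) in the side view. The caddy's outline measures 122 x 221 mm, which matches. Next I'll measure the collar and bar by colour, plus the free table nearby.

```bash
python3 - <<'E'
import cv2,numpy as np
from h import *
yaw=np.radians(25.7);ex=np.array([np.cos(yaw),np.sin(yaw),0]);ey=np.array([-ex[1],ex[0],0]);C=np.array([.5603,.0072,0])
def cen(n,lo,hi,box):
    im=cv2.imread(f"pics/{n}0.png");im=im[box[1]:box[3],box[0]:box[2]]
    im=cv2.resize(im,None,fx=4,fy=4,interpolation=cv2.INTER_CUBIC)
    m=cv2.inRange(cv2.cvtColor(im,cv2.COLOR_BGR2HSV),lo,hi)
    k,l,st,c=cv2.connectedComponentsWithStats(m);i=1+np.argmax(st[1:,4])
    return (c[i]+.5)/4-.5+np.array(box[:2]),st[i]
def tri(a,b):
    A,B=[],[]
    M=np.zeros((3,3));q=np.zeros(3)
    for n,p in(("top",a),("side",b)):
        c,d=ray(n,*p);d=d/np.linalg.norm(d);W=np.eye(3)-np.outer(d,d);M+=W;q+=W@c
    return np.linalg.solve(M,q)
for name,lo,hi in(("collar",(20,150,100),(32,255,255)),("bar",(4,120,60),(13,255,255))):
    t,s1=cen("top",lo,hi,(222,175,246,202));d,s2=cen("side",lo,hi,(225,190,275,225))
    X=tri(t,d);print(name,t,s1,d,s2,"tri",X,"caddy",(X-C)@ex,(X-C)@ey)
    for z in (.07,.078):
        for n,p in(("top",t),("side",d)):
            Y=onz(n,*p,z);print(n,z,Y,(Y-C)@ex,(Y-C)@ey)
for n in("top","side"): print(n,"pred collar bottle",proj(n,C-.032*ex+[0,0,.07]),"bar top",proj(n,C+[0,0,.078]))
for nm,p in(("cup",(155,171)),("pliers",(155,221)),("pot",(323,155)),("mat corner",(320,202)),("mat corner",(321,257))):print(nm,onz("top",*p,0.01))
E
```

```text
collar [232.725   191.60625] [37 63 14 10 80] [254.40151515 203.85227273] [113  53  14   8  66] tri [0.53485846 0.00456247 0.06577342] caddy -0.024068571668377246 0.008656337529146647
top 0.07 [0.52918293 0.00337211 0.07      ] -0.029698877466706165 0.010044976575129068
side 0.07 [0.53821215 0.0104493  0.07      ] -0.01849376922918835 0.012506464138120328
top 0.078 [0.52795845 0.00308193 0.078     ] -0.03092807094874707 0.010314508625615044
side 0.078 [0.5345961  0.02179833 0.078     ] -0.016830495608922243 0.02430095424645463
bar [227.53581871 183.11695906] [  5  22  43  25 342] [243.82475689 200.87135332] [ 69  20  20  47 617] tri [0.56163952 0.02174861 0.08180318] caddy 0.007516149185916419 0.012528520191473831
top 0.07 [0.56065256 0.02162173 0.07      ] 0.00657179734957389 0.012842200287207674
side 0.07 [0.57089806 0.00477604 0.07      ] 0.008498497451840847 -0.006780123003098501
top 0.078 [0.55926008 0.02123413 0.078     ] 0.005148982758411013 0.013096800121506956
side 0.078 [0.56680882 0.01620721 0.078     ] 0.00977100520632215 0.005293578184888176
top pred collar bottle [235.50289546 190.91897675] bar top [231.43554379 182.74732505]
side pred collar bottle [258.55184792 200.95996911] bar top [247.10762843 199.52787239]
cup [0.62346257 0.29690828 0.01      ]
pliers [0.43488412 0.29441059 0.01      ]
pot [ 0.67192691 -0.34085628  0.01      ]
mat corner [ 0.49165778 -0.32050783  0.01      ]
mat corner [ 0.28839861 -0.3141975   0.01      ]
```

```bash
python3 - <<'E'
import cv2,numpy as np
from h import *
yaw=np.radians(25.7);ex=np.array([np.cos(yaw),np.sin(yaw),0]);ey=np.array([-ex[1],ex[0],0])
C=np.array([.5620,.0072,0])
def up(n,b):
    im=cv2.imread(f"pics/{n}0.png")[b[1]:b[3],b[0]:b[2]];return cv2.cvtColor(cv2.resize(im,None,fx=4,fy=4,interpolation=cv2.INTER_CUBIC),cv2.COLOR_BGR2HSV)
def c(n,b,lo,hi):
    m=cv2.inRange(up(n,b),lo,hi);k,l,st,ce=cv2.connectedComponentsWithStats(m);i=1+np.argmax(st[1:,4]);return (ce[i]+.5)/4-.5+np.array(b[:2]),st[i,4]/16
for nm,z,bt,bs,lo,hi in(("collar",.07,(225,182,242,200),(244,195,266,212),(18,90,60),(34,255,255)),
 ("blacklid",.044,(203,183,220,202),(236,221,258,238),(0,0,0),(180,255,75)),
 ("label",.04,(226,182,242,202),(246,200,268,218),(40,40,20),(95,255,160)),
 ("bar",.078,(220,175,244,195),(236,190,252,212),(3,95,50),(15,255,255))):
    for n,b in(("top",bt),("side",bs)):
        p,a=c(n,b,lo,hi);X=onz(n,*p,z);print(nm,n,p.round(1),a,X.round(4),"caddy",((X-C)@ex).round(4),((X-C)@ey).round(4))
# side outline
m=cv2.inRange(cv2.cvtColor(cv2.imread("pics/side0.png"),cv2.COLOR_BGR2HSV),(8,70,30),(30,255,255));m[:,:215]=0;m[:,275:]=0;m[:192]=0;m[255:]=0
k,l,st,ce=cv2.connectedComponentsWithStats(m);i=1+np.argmax(st[1:,4]);q=np.argwhere(l==i)[:,::-1]
h=cv2.convexHull(q.astype(np.int32));a=cv2.approxPolyDP(h,2.,True)[:,0];print(a.tolist())
for p in a:
  X=onz("side",*p,.026);print(p,X.round(4),((X-C)@ex).round(4),((X-C)@ey).round(4))
for sx in(-1,1):
  for sy in(-1,1):
    X=C+sx*.06*ex+sy*.11*ey+[0,0,.026];print("pred corner",sx,sy,proj("top",X).round(1),proj("side",X).round(1))
E
```

```text
collar top [232.7 187.2] 83.625 [0.5451 0.0032 0.07  ] caddy -0.0169 0.0037
collar side [254.5 202.6] 59.75 [0.5397 0.0043 0.07  ] caddy -0.0213 0.0071
blacklid top [211.1 193. ] 53.4375 [0.5297 0.0837 0.044 ] caddy 0.0041 0.0829
blacklid side [247.2 231.5] 41.4375 [0.5295 0.1011 0.044 ] caddy 0.0114 0.0987Traceback (most recent call last):
  File "<stdin>", line 14, in <module>
  File "<stdin>", line 8, in c
    return _wrapfunc(a, 'argmax', axis=axis, out=out, **kwds)
    return bound(*args, **kwds)
ValueError: attempt to get argmax of an empty sequence
```

```bash
python3 - <<'E'
import cv2,numpy as np
from h import *
yaw=np.radians(25.7);ex=np.array([np.cos(yaw),np.sin(yaw),0]);ey=np.array([-ex[1],ex[0],0])
C=np.array([.5620,.0072,0])
W=lambda x,y,z:C+x*ex+y*ey+[0,0,z]
out=[]
for n,b in(("top",(190,145,280,225)),("side",(200,180,290,260))):
    im=cv2.resize(cv2.imread(f"pics/{n}0.png")[b[1]:b[3],b[0]:b[2]],None,fx=4.4,fy=4.4,interpolation=cv2.INTER_CUBIC)
    px=lambda X:tuple(int(v) for v in ((proj(n,X)-b[:2]+.5)*4.4))
    for z in(0,.026):
        cv2.polylines(im,[np.array([px(W(x,y,z)) for x,y in((-.06,-.11),(.06,-.11),(.06,.11),(-.06,.11))])],True,(255,0,255),1)
    cv2.polylines(im,[np.array([px(W(x,y,.078)) for x,y in((-.007,-.032),(.007,-.032),(.007,.032),(-.007,.032))])],True,(255,255,0),1)
    for y in(-.078,.078): cv2.polylines(im,[np.array([px(W(.02*np.cos(t),y+.02*np.sin(t),.044)) for t in np.linspace(0,6.28,20)])],True,(0,255,0),1)
    for z,rr in((.070,.010),(.008,.015),(.062,.015)):cv2.polylines(im,[np.array([px(W(-.032+rr*np.cos(t),.010+rr*np.sin(t),z)) for t in np.linspace(0,6.28,20)])],True,(0,0,255),1)
    out.append(im)
cv2.imwrite("pics/ov.png",np.hstack(out))
E
```

```text
(no output)
```

View pics/ov.png

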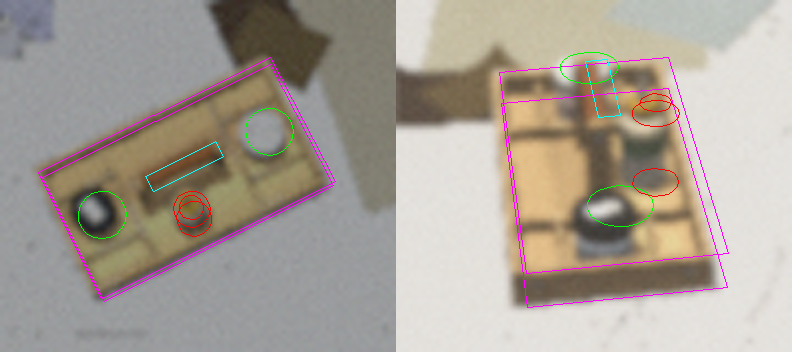

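The overlay uses the estimate C=(.562,.007), yaw 25.7°. In the top view it sits about 1 px right of the caddy, and in the side view about 2.5 px right. I'll shift C to (.5645,.011), which puts the bottle near (.531,.006). I'll check against the gripper itself once it hovers there.

```bash
cat >> h.py <<'E'
from scipy.spatial.transform import Rotation as Ro
def goto(p,close=None,q=None):
    "shift/turn in move units; close = world heading (deg) of closing line, tool down"
    s=r.sense();R=Ro.from_quat(s["tcp_rot"]);d=R.inv().apply(np.array(p)-s["tcp_pos"])/.2
    print("at",s["tcp_pos"].round(4),"t",round(s["time_s"],2),"w",s["width"],"d",d.round(3))
    if close is not None:
        best=None
        for k in(0,180):
            a=np.radians(close+k);y=np.array([np.cos(a),np.sin(a),0]);z=np.array([0,0,-1.]);T=Ro.from_matrix(np.c_[np.cross(y,z),y,z])
            v=(R.inv()*T).as_rotvec()/np.pi
            if best is None or np.linalg.norm(v)<np.linalg.norm(best):best=v
        print("a",best.round(4),"q",np.round(s["joint_positions"],2))
E
python3 -c "
from h import *
goto([.531,.006,.15],115.7)
goto([.256+.275*.5,-.597+.603*.5,.22])"
```

```text
at [ 0.2558 -0.597   0.2379] t 0.1 w 0.08824569213558285 d [ 2.453 -2.228  0.443]
a [-0.0005  0.     -0.0139] q [ 1.1   0.54 -0.    1.54  0.    1.07 -0.07]
at [ 0.2558 -0.597   0.2379] t 0.1 w 0.08824569213558285 d [ 1.227 -1.114  0.091]
```

```bash
R='{"dx":0.82,"dy":-0.743,"dz":0.05,"gripper":-0.3}'; python3 -m inch '[{"dx":0.82,"dy":-0.743,"dz":0.05,"gripper":-0.3},{"dx":0.82,"dy":-0.743,"dz":0.05,"gripper":-0.3},{"dx":0.82,"dy":-0.743,"dz":0.05,"gripper":-0.3},{"dx":0.82,"dy":-0.743,"dz":0.05,"gripper":-0.3},{"dx":0.82,"dy":-0.743,"dz":0.05,"gripper":-0.3},{"dx":0.82,"dy":-0.743,"dz":0.05,"gripper":-0.3}]'
python3 -m inch '[{"dx":0.82,"dy":-0.743,"dz":0.05,"gripper":-0.3},{"dx":0.82,"dy":-0.743,"dz":0.05,"gripper":-0.3},{"dx":0.82,"dy":-0.743,"dz":0.05,"gripper":-0.3},{"dx":0.82,"dy":-0.743,"dz":0.05,"gripper":-0.3},{"dx":0.82,"dy":-0.743,"dz":0.05,"gripper":-0.3},{"dx":0.82,"dy":-0.743,"dz":0.05,"gripper":-0.3}]'
python3 -c "
from h import *
goto([.531,.006,.15],115.7)"
```

```text
at [ 0.2558 -0.597   0.2379] t 0.1 w 0.08824569213558285 d [ 2.453 -2.228  0.443]
a [-0.0005  0.     -0.0139] q [ 1.1   0.54 -0.    1.54  0.    1.07 -0.07]schema error: expected keys ax, ay, az, dx, dy, dz, gripper
schema error: expected keys ax, ay, az, dx, dy, dz, gripper
```

All keys are needed in every row.

```bash
python3 -m inch '[{"ax":0,"ay":0,"az":0,"dx":0.82,"dy":-0.743,"dz":0.05,"gripper":-0.3},{"ax":0,"ay":0,"az":0,"dx":0.82,"dy":-0.743,"dz":0.05,"gripper":-0.3},{"ax":0,"ay":0,"az":0,"dx":0.82,"dy":-0.743,"dz":0.05,"gripper":-0.3},{"ax":0,"ay":0,"az":0,"dx":0.82,"dy":-0.743,"dz":0.05,"gripper":-0.3},{"ax":0,"ay":0,"az":0,"dx":0.82,"dy":-0.743,"dz":0.05,"gripper":-0.3},{"ax":0,"ay":0,"az":0,"dx":0.82,"dy":-0.743,"dz":0.05,"gripper":-0.3}]'
python3 -m inch '[{"ax":0,"ay":0,"az":0,"dx":0.82,"dy":-0.743,"dz":0.05,"gripper":-0.3},{"ax":0,"ay":0,"az":0,"dx":0.82,"dy":-0.743,"dz":0.05,"gripper":-0.3},{"ax":0,"ay":0,"az":0,"dx":0.82,"dy":-0.743,"dz":0.05,"gripper":-0.3},{"ax":0,"ay":0,"az":0,"dx":0.82,"dy":-0.743,"dz":0.05,"gripper":-0.3},{"ax":0,"ay":0,"az":0,"dx":0.82,"dy":-0.743,"dz":0.05,"gripper":-0.3},{"ax":0,"ay":0,"az":0,"dx":0.82,"dy":-0.743,"dz":0.05,"gripper":-0.3}]'
python3 -c "
from h import *
goto([.531,.006,.15],115.7)"
```

```text
time_s: 0.6
tcp_pos: [0.3511, -0.3897, 0.2281]
tcp_rot: [0.979, 0.205, 0.0, -0.002]
wrist_force: [1.0, -0.1, -0.8]
width: 0.0571
finger_force: 0.0
time_s: 1.1
tcp_pos: [0.4425, -0.1886, 0.2185]
tcp_rot: [0.979, 0.205, 0.001, -0.001]
wrist_force: [-0.3, -0.4, 0.4]
width: 0.0576
finger_force: 0.0
at [ 0.4425 -0.1886  0.2185] t 1.1 w 0.05755432191941361 d [ 0.795 -0.713  0.345]
a [-0.0007 -0.0006 -0.0115] q [ 0.47  0.29 -0.19  1.98  0.07  0.88 -0.91]
```

```bash
python3 -m inch '[{"ax":0,"ay":0,"az":-0.0115,"dx":0.795,"dy":-0.713,"dz":0.345,"gripper":-0.3},{"ax":0,"ay":0,"az":-0.0115,"dx":0.795,"dy":-0.713,"dz":0.345,"gripper":-0.3},{"ax":0,"ay":0,"az":-0.0115,"dx":0.795,"dy":-0.713,"dz":0.345,"gripper":-0.3},{"ax":0,"ay":0,"az":-0.0115,"dx":0.795,"dy":-0.713,"dz":0.345,"gripper":-0.3},{"ax":0,"ay":0,"az":-0.0115,"dx":0.795,"dy":-0.713,"dz":0.345,"gripper":-0.3},{"ax":0,"ay":0,"az":-0.0115,"dx":0.795,"dy":-0.713,"dz":0.345,"gripper":-0.3},{"ax":0,"ay":0,"az":-0.0115,"dx":0.795,"dy":-0.713,"dz":0.345,"gripper":-0.3},{"ax":0,"ay":0,"az":-0.0115,"dx":0.795,"dy":-0.713,"dz":0.345,"gripper":-0.3}]'
python3 - <<'E'
from h import *
import cv2
goto([.531,.006,.15],115.7)
s=r.sense();T=s["tcp_pos"];R=Ro.from_quat(s["tcp_rot"]).as_matrix()
out=[]
for n,b in(("top",(190,125,280,205)),("side",(200,150,290,230))):
    im=r.read_camera(n)[:,:,::-1];cv2.imwrite(f"pics/{n}1.png",im)
    im=cv2.resize(im[b[1]:b[3],b[0]:b[2]],None,fx=4.4,fy=4.4,interpolation=cv2.INTER_CUBIC)
    px=lambda X:tuple(int(v) for v in ((proj(n,X)-b[:2]+.5)*4.4))
    h=s["width"]/2
    for sg in(-1,1):
        cv2.polylines(im,[np.array([px(T+R@np.array([x,sg*h,z])) for x,z in((-.009,0),(.009,0),(.009,-.038),(-.009,-.038))])],True,(0,255,0),1)
    cv2.line(im,px(T),px([T[0],T[1],.07]),(0,0,255),1)
    out.append(im)
cv2.imwrite("pics/hover.png",np.hstack(out))
E
```

```text
time_s: 1.77
tcp_pos: [0.5299, -0.0008, 0.1491]
tcp_rot: [0.976, 0.22, -0.001, -0.0]
wrist_force: [0.3, -0.2, 0.9]
width: 0.0572
finger_force: 0.0
at [ 0.5299 -0.0008  0.1491] t 1.77 w 0.057194098724664494 d [ 0.019 -0.029 -0.004]
a [-0.0002  0.0005 -0.0018] q [ 0.11  0.47 -0.24  1.92  0.16  0.78 -1.35]
```

View pics/hover.png

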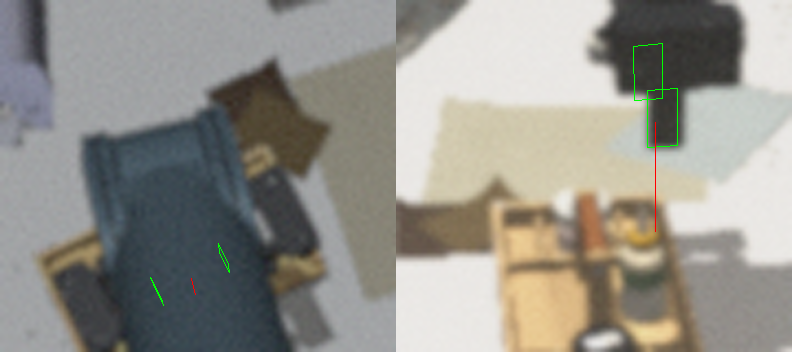

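The projected finger outline matches the real finger in the side view to about 0.5 px, so I trust the side calibration. The collar, at crop (641,233), is about 15 crop px left of the TCP line, so the bottle is near (.535,.006). I'll shift there and descend to TCP z = 0.037. That puts the grasp point at .056 and leaves the palm clear of the nozzle.

```bash
python3 -c "
from h import *
goto([.535,.006,.10],115.7);goto([.535,.006,.037])"
```

```text
at [ 0.5299 -0.0032  0.1497] t 1.87 w 0.05735078560616289 d [ 0.043 -0.031  0.249]
a [ 0.0002  0.0003 -0.003 ] q [ 0.11  0.47 -0.24  1.92  0.16  0.78 -1.35]
at [ 0.5299 -0.0032  0.1497] t 1.87 w 0.05735078560616289 d [ 0.043 -0.031  0.564]
```

```bash
python3 -m inch '[{"ax":0,"ay":0,"az":-0.003,"dx":0.043,"dy":-0.031,"dz":0.0,"gripper":-0.3},{"ax":0,"ay":0,"az":-0.003,"dx":0.043,"dy":-0.031,"dz":0.15,"gripper":-0.3},{"ax":0,"ay":0,"az":-0.003,"dx":0.043,"dy":-0.031,"dz":0.15,"gripper":-0.3},{"ax":0,"ay":0,"az":-0.003,"dx":0.043,"dy":-0.031,"dz":0.15,"gripper":-0.3},{"ax":0,"ay":0,"az":-0.003,"dx":0.043,"dy":-0.031,"dz":0.15,"gripper":-0.3},{"ax":0,"ay":0,"az":-0.003,"dx":0.043,"dy":-0.031,"dz":0.15,"gripper":-0.3}]'
python3 - <<'E'
from h import *
import cv2
goto([.535,.006,.037],115.7)
s=r.sense();T=s["tcp_pos"]
n,b="side",(210,150,290,230)
im=r.read_camera(n)[:,:,::-1];cv2.imwrite(f"pics/{n}2.png",im)
im=cv2.resize(im[b[1]:b[3],b[0]:b[2]],None,fx=6,fy=6,interpolation=cv2.INTER_CUBIC)
px=lambda X:tuple(int(v) for v in ((proj(n,X)-b[:2]+.5)*6))
cv2.line(im,px(T),px([T[0],T[1],.07]),(0,0,255),1)
cv2.imwrite("pics/hover2.png",im)
E
```

```text
time_s: 2.37
tcp_pos: [0.5362, 0.0075, 0.1208]
tcp_rot: [0.975, 0.223, 0.001, 0.0]
wrist_force: [0.8, 0.9, -0.1]
width: 0.057
finger_force: 0.0
at [0.5362 0.0075 0.1208] t 2.37 w 0.05704572605136503 d [-0.009  0.004  0.419]
a [ 0.0002 -0.0004  0.0004] q [ 0.08  0.52 -0.23  1.92  0.18  0.72 -1.37]
```

View pics/hover2.png

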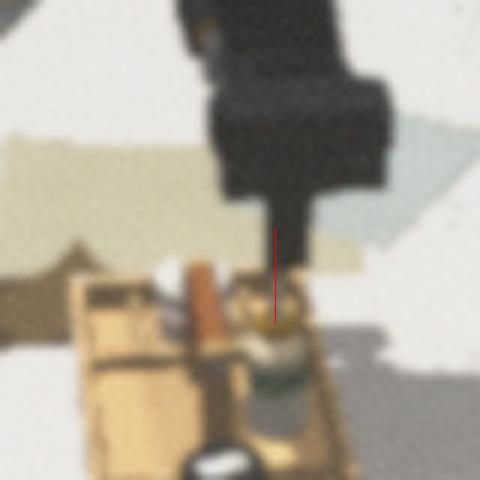

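The TCP line ends on the collar at about (274,320), and the finger positions agree. I'll descend and grip.

```bash
python3 -m inch '[{"ax":0,"ay":0,"az":0,"dx":-0.005,"dy":0.003,"dz":0.1,"gripper":-0.3},{"ax":0,"ay":0,"az":0,"dx":-0.005,"dy":0.003,"dz":0.2,"gripper":-0.3},{"ax":0,"ay":0,"az":0,"dx":-0.005,"dy":0.003,"dz":0.3,"gripper":-0.3},{"ax":0,"ay":0,"az":0,"dx":-0.005,"dy":0.003,"dz":0.38,"gripper":-0.3},{"ax":0,"ay":0,"az":0,"dx":-0.005,"dy":0.003,"dz":0.419,"gripper":-0.3},{"ax":0,"ay":0,"az":0,"dx":-0.005,"dy":0.003,"dz":0.419,"gripper":-0.3},{"ax":0,"ay":0,"az":0,"dx":-0.005,"dy":0.003,"dz":0.419,"gripper":-0.3}]'
python3 -c "
from h import *
goto([.535,.006,.037],115.7)"
```

```text
time_s: 3.0
tcp_pos: [0.5353, 0.0069, 0.0365]
tcp_rot: [0.975, 0.223, 0.0, 0.0]
wrist_force: [0.1, 0.1, -0.0]
width: 0.057
finger_force: 0.0
at [0.5353 0.0069 0.0365] t 3.0 w 0.056988563118906974 d [-0.003  0.003 -0.003]
a [ 0.0001 -0.0001  0.0006] q [ 0.05  0.66 -0.19  1.95  0.23  0.55 -1.41]
```

```bash
python3 -m inch '[{"ax":0,"ay":0,"az":0,"dx":0,"dy":0,"dz":0,"gripper":0.1},{"ax":0,"ay":0,"az":0,"dx":0,"dy":0,"dz":0,"gripper":0.3},{"ax":0,"ay":0,"az":0,"dx":0,"dy":0,"dz":0,"gripper":0.5},{"ax":0,"ay":0,"az":0,"dx":0,"dy":0,"dz":0,"gripper":0.5},{"ax":0,"ay":0,"az":0,"dx":0,"dy":0,"dz":0,"gripper":0.5},{"ax":0,"ay":0,"az":0,"dx":0,"dy":0,"dz":0,"gripper":0.5}]' 8
```

```text
time_s: 3.5
tcp_pos: [0.5353, 0.0069, 0.0363]
tcp_rot: [0.975, 0.223, 0.0, 0.0]
wrist_force: [0.5, -0.5, 3.1]
width: 0.0292
finger_force: 8.0
```

```bash
python3 -m inch '[{"ax":0,"ay":0,"az":0,"dx":0,"dy":0,"dz":-0.03,"gripper":0.5},{"ax":0,"ay":0,"az":0,"dx":0,"dy":0,"dz":-0.1,"gripper":0.5},{"ax":0,"ay":0,"az":0,"dx":0,"dy":0,"dz":-0.2,"gripper":0.5},{"ax":0,"ay":0,"az":0,"dx":0,"dy":0,"dz":-0.3,"gripper":0.5},{"ax":0,"ay":0,"az":0,"dx":0,"dy":0,"dz":-0.38,"gripper":0.5},{"ax":0,"ay":0,"az":0,"dx":0,"dy":0,"dz":-0.4,"gripper":0.5},{"ax":0,"ay":0,"az":0,"dx":0,"dy":0,"dz":-0.4,"gripper":0.5}]' 8
python3 - <<'E'
from h import *
import cv2
goto([.445,-.037,.116],115.7)
for n,b in(("side",(190,140,310,260)),):
    im=r.read_camera(n)[:,:,::-1];cv2.imwrite(f"pics/{n}3.png",im)
    cv2.imwrite("pics/lift.png",cv2.resize(im[b[1]:b[3],b[0]:b[2]],None,fx=4,fy=4,interpolation=cv2.INTER_CUBIC))
E
```

```text
time_s: 4.08
tcp_pos: [0.5356, 0.0069, 0.117]
tcp_rot: [0.975, 0.223, 0.001, 0.0]
wrist_force: [0.9, -0.5, -1.7]
width: 0.0292
finger_force: 7.9
at [0.5356 0.0069 0.117 ] t 4.08 w 0.02924314598649225 d [-0.503  0.     0.004]
a [ 0.0003 -0.0007  0.0005] q [ 0.09  0.53 -0.23  1.92  0.18  0.71 -1.37]
```

View pics/lift.png

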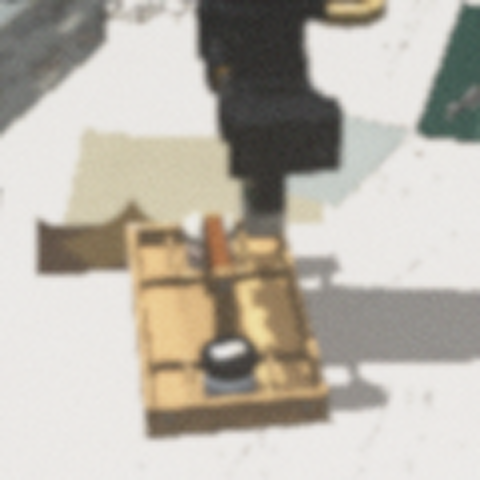

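The bottle is out of the caddy and held, with its foot at about (265,225), and the caddy is undisturbed. I'll move toward the robot (tool -x) and then lower.

```bash
python3 -m inch '[{"ax":0,"ay":0,"az":0,"dx":-0.06,"dy":0,"dz":0,"gripper":0.5},{"ax":0,"ay":0,"az":0,"dx":-0.18,"dy":0,"dz":0,"gripper":0.5},{"ax":0,"ay":0,"az":0,"dx":-0.32,"dy":0,"dz":0,"gripper":0.5},{"ax":0,"ay":0,"az":0,"dx":-0.45,"dy":0,"dz":0,"gripper":0.5},{"ax":0,"ay":0,"az":0,"dx":-0.53,"dy":0,"dz":0,"gripper":0.5},{"ax":0,"ay":0,"az":0,"dx":-0.56,"dy":0,"dz":0,"gripper":0.5},{"ax":0,"ay":0,"az":0,"dx":-0.56,"dy":0,"dz":0.0,"gripper":0.5},{"ax":0,"ay":0,"az":0,"dx":-0.56,"dy":0,"dz":0,"gripper":0.5}]' 8
python3 -c "
from h import *
s=r.sense()
goto(list(s['tcp_pos'][:2])+[.0295],115.7)"
```

```text
time_s: 4.8
tcp_pos: [0.4348, -0.0415, 0.1157]
tcp_rot: [0.975, 0.223, 0.0, -0.0]
wrist_force: [-0.2, 0.2, -0.7]
width: 0.0294
finger_force: 7.9
at [ 0.4348 -0.0415  0.1157] t 4.8 w 0.029395419912917085 d [-0.     0.     0.431]
a [-0.0001 -0.0002  0.0006] q [ 0.2   0.4  -0.25  2.16  0.17  0.6  -1.29]
```

```bash
python3 -m inch '[{"ax":0,"ay":0,"az":0,"dx":0,"dy":0,"dz":0.08,"gripper":0.5},{"ax":0,"ay":0,"az":0,"dx":0,"dy":0,"dz":0.18,"gripper":0.5},{"ax":0,"ay":0,"az":0,"dx":0,"dy":0,"dz":0.28,"gripper":0.5},{"ax":0,"ay":0,"az":0,"dx":0,"dy":0,"dz":0.36,"gripper":0.5},{"ax":0,"ay":0,"az":0,"dx":0,"dy":0,"dz":0.41,"gripper":0.5},{"ax":0,"ay":0,"az":0,"dx":0,"dy":0,"dz":0.425,"gripper":0.5},{"ax":0,"ay":0,"az":0,"dx":0,"dy":0,"dz":0.431,"gripper":0.5},{"ax":0,"ay":0,"az":0,"dx":0,"dy":0,"dz":0.431,"gripper":0.5}]' 8
```

```text
time_s: 5.47
tcp_pos: [0.4348, -0.0416, 0.0299]
tcp_rot: [0.975, 0.223, 0.0, 0.0]
wrist_force: [0.9, 0.1, -0.3]
width: 0.0294
finger_force: 7.9
```

```bash
python3 -m inch '[{"ax":0,"ay":0,"az":0,"dx":0,"dy":0,"dz":0.004,"gripper":0.5},{"ax":0,"ay":0,"az":0,"dx":0,"dy":0,"dz":0.007,"gripper":0.5},{"ax":0,"ay":0,"az":0,"dx":0,"dy":0,"dz":0.007,"gripper":0.5}]' 8
```

```text
time_s: 5.72
tcp_pos: [0.4345, -0.0419, 0.0288]
tcp_rot: [0.975, 0.223, 0.001, 0.0]
wrist_force: [-0.5, 0.0, -0.8]
width: 0.0299
finger_force: 7.9
```

```bash
python3 -m inch '[{"ax":0,"ay":0,"az":0,"dx":0,"dy":0,"dz":0,"gripper":0.3},{"ax":0,"ay":0,"az":0,"dx":0,"dy":0,"dz":0,"gripper":0.2},{"ax":0,"ay":0,"az":0,"dx":0,"dy":0,"dz":0,"gripper":0.0},{"ax":0,"ay":0,"az":0,"dx":0,"dy":0,"dz":0,"gripper":-0.2},{"ax":0,"ay":0,"az":0,"dx":0,"dy":0,"dz":0,"gripper":-0.3},{"ax":0,"ay":0,"az":0,"dx":0,"dy":0,"dz":0,"gripper":-0.3},{"ax":0,"ay":0,"az":0,"dx":0,"dy":0,"dz":0,"gripper":-0.3},{"ax":0,"ay":0,"az":0,"dx":0,"dy":0,"dz":0,"gripper":-0.3}]' 8
python3 -m inch '[{"ax":0,"ay":0,"az":0,"dx":0,"dy":0,"dz":-0.1,"gripper":-0.3},{"ax":0,"ay":0,"az":0,"dx":0,"dy":0,"dz":-0.25,"gripper":-0.3},{"ax":0,"ay":0,"az":0,"dx":0,"dy":0,"dz":-0.45,"gripper":-0.3},{"ax":0,"ay":0,"az":0,"dx":0,"dy":0,"dz":-0.6,"gripper":-0.3},{"ax":0,"ay":0,"az":0,"dx":0,"dy":0,"dz":-0.7,"gripper":-0.3},{"ax":0,"ay":0,"az":0,"dx":0,"dy":0,"dz":-0.7,"gripper":-0.3},{"ax":0,"ay":0,"az":0,"dx":0,"dy":0,"dz":-0.7,"gripper":-0.3}]'
python3 - <<'E'
from h import *
import cv2
goto([.566,.011,.15],25.7)
im=r.read_camera("side")[:,:,::-1];cv2.imwrite("pics/side4.png",im)
b=(190,140,310,260);n="side"
im=cv2.resize(im[b[1]:b[3],b[0]:b[2]],None,fx=4,fy=4,interpolation=cv2.INTER_CUBIC)
px=lambda X:tuple(int(v) for v in ((proj(n,X)-b[:2]+.5)*4))
yaw=np.radians(25.7);ex=np.array([np.cos(yaw),np.sin(yaw),0]);ey=np.array([-ex[1],ex[0],0]);C=np.array([.568,.011,0])
W=lambda x,y,z:C+x*ex+y*ey+[0,0,z]
for z,X,Y,c in((.026,.06,.11,(255,0,255)),(.078,.007,.032,(255,255,0))):cv2.polylines(im,[np.array([px(W(a*X,d*Y,z)) for a,d in((-1,-1),(1,-1),(1,1),(-1,1))])],True,c,1)
cv2.imwrite("pics/placed.png",im)
E
```

```text
time_s: 6.38
tcp_pos: [0.434, -0.0418, 0.0283]
tcp_rot: [0.975, 0.223, -0.0, -0.0]
wrist_force: [0.7, -1.0, 0.2]
width: 0.0572
finger_force: 0.0
time_s: 6.97
tcp_pos: [0.4347, -0.042, 0.1691]
tcp_rot: [0.975, 0.223, 0.001, 0.0]
wrist_force: [-1.0, -0.8, -1.0]
width: 0.0572
finger_force: 0.0
at [ 0.4347 -0.042   0.1691] t 6.97 w 0.057240048499603416 d [0.706 0.047 0.097]
a [ 9.000e-04 -1.000e-04 -4.995e-01] q [ 0.24  0.3  -0.28  2.13  0.12  0.73 -1.25]
```

View pics/placed.png

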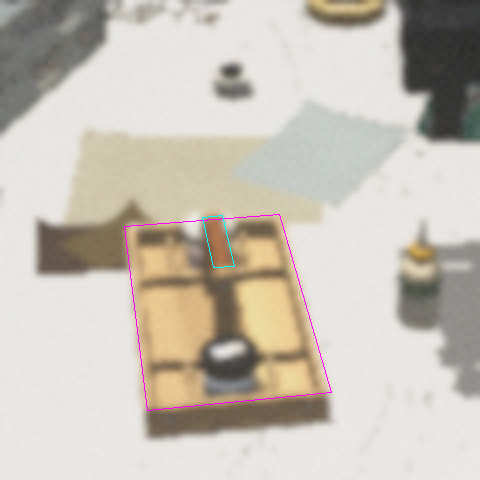

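The bottle stands upright at about (420,290), well clear of the caddy. The outline for C=(.568,.011), yaw 25.7° fits the caddy and bar to about 1 px. Now I'll turn 90° (az -0.5, which brings q7 back toward 0) and move over the bar.

```bash
python3 -m inch '[{"ax":0,"ay":0,"az":-0.5,"dx":0.1,"dy":0.01,"dz":0.05,"gripper":-0.3},{"ax":0,"ay":0,"az":-0.5,"dx":0.25,"dy":0.02,"dz":0.097,"gripper":-0.3},{"ax":0,"ay":0,"az":-0.5,"dx":0.4,"dy":0.047,"dz":0.097,"gripper":-0.3},{"ax":0,"ay":0,"az":-0.5,"dx":0.55,"dy":0.047,"dz":0.097,"gripper":-0.3},{"ax":0,"ay":0,"az":-0.5,"dx":0.65,"dy":0.047,"dz":0.097,"gripper":-0.3},{"ax":0,"ay":0,"az":-0.5,"dx":0.706,"dy":0.047,"dz":0.097,"gripper":-0.3},{"ax":0,"ay":0,"az":-0.5,"dx":0.706,"dy":0.047,"dz":0.097,"gripper":-0.3},{"ax":0,"ay":0,"az":-0.5,"dx":0.706,"dy":0.047,"dz":0.097,"gripper":-0.3}]'
python3 -c "
from h import *
goto([.567,.011,.14],25.7)"
```

```text
time_s: 7.68
tcp_pos: [0.5646, 0.012, 0.1465]
tcp_rot: [0.746, 0.666, -0.001, -0.001]
wrist_force: [-0.4, -0.1, -0.1]
width: 0.0571
finger_force: 0.0
at [0.5646 0.012  0.1465] t 7.68 w 0.05706733628700765 d [-0.004  0.013  0.032]
a [-0.001  -0.0005 -0.1788] q [ 0.26  0.56 -0.48  1.82  0.33  0.85 -0.49]
```

```bash
python3 -m inch '[{"ax":0,"ay":0,"az":-0.179,"dx":-0.004,"dy":0.013,"dz":0.03,"gripper":-0.3},{"ax":0,"ay":0,"az":-0.179,"dx":-0.004,"dy":0.013,"dz":0.03,"gripper":-0.3},{"ax":0,"ay":0,"az":-0.179,"dx":-0.004,"dy":0.013,"dz":0.03,"gripper":-0.3},{"ax":0,"ay":0,"az":-0.179,"dx":-0.004,"dy":0.013,"dz":0.03,"gripper":-0.3},{"ax":0,"ay":0,"az":-0.179,"dx":-0.004,"dy":0.013,"dz":0.03,"gripper":-0.3},{"ax":0,"ay":0,"az":-0.179,"dx":-0.004,"dy":0.013,"dz":0.03,"gripper":-0.3},{"ax":0,"ay":0,"az":-0.179,"dx":-0.004,"dy":0.013,"dz":0.03,"gripper":-0.3}]'
python3 - <<'E'
from h import *
import cv2
goto([.567,.011,.048],25.7)
s=r.sense();T=s["tcp_pos"];R=Ro.from_quat(s["tcp_rot"]).as_matrix()
n,b="side",(190,140,310,260)
im=r.read_camera(n)[:,:,::-1]
im=cv2.resize(im[b[1]:b[3],b[0]:b[2]],None,fx=4,fy=4,interpolation=cv2.INTER_CUBIC)
px=lambda X:tuple(int(v) for v in ((proj(n,X)-b[:2]+.5)*4))
cv2.line(im,px(T),px([T[0],T[1],.078]),(0,0,255),1)
for sg in(-1,1):
    q=T+R@np.array([0,sg*.0285,0]);cv2.line(im,px(q),px([q[0],q[1],.078]),(0,255,0),1)
cv2.imwrite("pics/hover3.png",im)
E
```

```text
time_s: 8.27
tcp_pos: [0.5667, 0.0101, 0.1412]
tcp_rot: [0.536, 0.844, -0.0, -0.001]
wrist_force: [-0.4, 0.3, 0.3]
width: 0.0574
finger_force: 0.0
at [0.5667 0.0101 0.1412] t 8.27 w 0.05737299894518435 d [0.002 0.004 0.466]
a [-0.0007 -0.0006 -0.0028] q [ 0.35  0.6  -0.61  1.81  0.44  0.87 -0.02]
```

View pics/hover3.png

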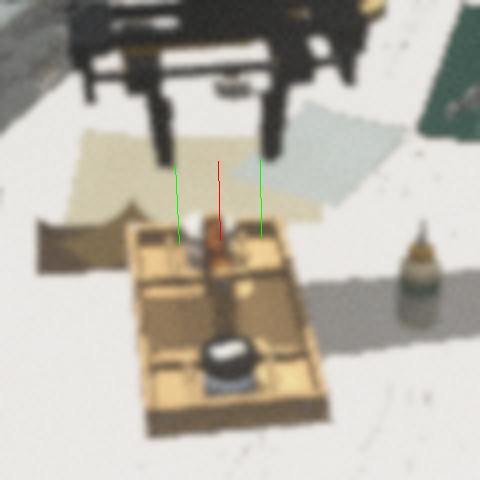

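The line through the TCP meets the bar's top middle at about (219,242), and the fingers straddle it. I'll descend and grip at 40 N.

```bash
python3 -m inch '[{"ax":0,"ay":0,"az":-0.003,"dx":0.002,"dy":0.004,"dz":0.1,"gripper":-0.3},{"ax":0,"ay":0,"az":-0.003,"dx":0.002,"dy":0.004,"dz":0.2,"gripper":-0.3},{"ax":0,"ay":0,"az":-0.003,"dx":0.002,"dy":0.004,"dz":0.3,"gripper":-0.3},{"ax":0,"ay":0,"az":-0.003,"dx":0.002,"dy":0.004,"dz":0.4,"gripper":-0.3},{"ax":0,"ay":0,"az":-0.003,"dx":0.002,"dy":0.004,"dz":0.45,"gripper":-0.3},{"ax":0,"ay":0,"az":-0.003,"dx":0.002,"dy":0.004,"dz":0.466,"gripper":-0.3},{"ax":0,"ay":0,"az":-0.003,"dx":0.002,"dy":0.004,"dz":0.466,"gripper":-0.3}]'
python3 -c "
from h import *
goto([.567,.011,.048],25.7)"
```

```text
time_s: 8.9
tcp_pos: [0.5678, 0.0109, 0.0491]
tcp_rot: [0.531, 0.847, -0.0, -0.001]
wrist_force: [0.2, 0.6, 0.9]
width: 0.0572
finger_force: 0.0
at [0.5678 0.0109 0.0491] t 8.9 w 0.057233341148667086 d [ 0.002 -0.003  0.005]
a [-0.0004 -0.0002  0.0008] q [ 0.29  0.74 -0.53  1.84  0.54  0.71 -0.09]
```

```bash
python3 -m inch '[{"ax":0,"ay":0,"az":0,"dx":0,"dy":0,"dz":0,"gripper":0.2},{"ax":0,"ay":0,"az":0,"dx":0,"dy":0,"dz":0,"gripper":0.5},{"ax":0,"ay":0,"az":0,"dx":0,"dy":0,"dz":0,"gripper":0.6},{"ax":0,"ay":0,"az":0,"dx":0,"dy":0,"dz":0,"gripper":0.7},{"ax":0,"ay":0,"az":0,"dx":0,"dy":0,"dz":0,"gripper":0.8},{"ax":0,"ay":0,"az":0,"dx":0,"dy":0,"dz":0,"gripper":1},{"ax":0,"ay":0,"az":0,"dx":0,"dy":0,"dz":0,"gripper":1},{"ax":0,"ay":0,"az":0,"dx":0,"dy":0,"dz":0,"gripper":1}]' 40
```

```text
time_s: 9.57
tcp_pos: [0.5684, 0.0107, 0.0499]
tcp_rot: [0.531, 0.847, 0.0, 0.0]
wrist_force: [-0.7, 0.0, 1.1]
width: 0.0135
finger_force: 39.9
```

The bar is held at a width of 13.5 mm. I'll lift it gently.

```bash
python3 -m inch '[{"ax":0,"ay":0,"az":0,"dx":0,"dy":0,"dz":-0.02,"gripper":1},{"ax":0,"ay":0,"az":0,"dx":0,"dy":0,"dz":-0.05,"gripper":1},{"ax":0,"ay":0,"az":0,"dx":0,"dy":0,"dz":-0.1,"gripper":1},{"ax":0,"ay":0,"az":0,"dx":0,"dy":0,"dz":-0.15,"gripper":1},{"ax":0,"ay":0,"az":0,"dx":0,"dy":0,"dz":-0.2,"gripper":1},{"ax":0,"ay":0,"az":0,"dx":0,"dy":0,"dz":-0.25,"gripper":1},{"ax":0,"ay":0,"az":0,"dx":0,"dy":0,"dz":-0.3,"gripper":1},{"ax":0,"ay":0,"az":0,"dx":0,"dy":0,"dz":-0.35,"gripper":1}]' 40
python3 -m inch '[{"ax":0,"ay":0,"az":0,"dx":0,"dy":0,"dz":-0.05,"gripper":1},{"ax":0,"ay":0,"az":0,"dx":0,"dy":0,"dz":-0.1,"gripper":1},{"ax":0,"ay":0,"az":0,"dx":0,"dy":0,"dz":-0.15,"gripper":1},{"ax":0,"ay":0,"az":0,"dx":0,"dy":0,"dz":-0.2,"gripper":1},{"ax":0,"ay":0,"az":0,"dx":0,"dy":0,"dz":-0.25,"gripper":1},{"ax":0,"ay":0,"az":0,"dx":0,"dy":0,"dz":-0.3,"gripper":1},{"ax":0,"ay":0,"az":0,"dx":0,"dy":0,"dz":-0.35,"gripper":1},{"ax":0,"ay":0,"az":0,"dx":0,"dy":0,"dz":-0.38,"gripper":1}]' 40
python3 -m inch '[{"ax":0,"ay":0,"az":0,"dx":0,"dy":0,"dz":0,"gripper":1},{"ax":0,"ay":0,"az":0,"dx":0,"dy":0,"dz":0,"gripper":1},{"ax":0,"ay":0,"az":0,"dx":0,"dy":0,"dz":0,"gripper":1},{"ax":0,"ay":0,"az":0,"dx":0,"dy":0,"dz":0,"gripper":1},{"ax":0,"ay":0,"az":0,"dx":0,"dy":0,"dz":0,"gripper":1},{"ax":0,"ay":0,"az":0,"dx":0,"dy":0,"dz":0,"gripper":1}]' 40
python3 - <<'E'
from h import *
import cv2
im=r.read_camera("side")[:,:,::-1]
b=(180,110,320,250)
cv2.imwrite("pics/final.png",cv2.resize(im[b[1]:b[3],b[0]:b[2]],None,fx=4,fy=4,interpolation=cv2.INTER_CUBIC))
s=r.sense();print(s["tcp_pos"],s["wrist_force"],s["moment"],s["width"],s["finger_force"])
E
```

```text
time_s: 10.23
tcp_pos: [0.5684, 0.0107, 0.121]
tcp_rot: [0.531, 0.847, 0.0, 0.0]
wrist_force: [0.2, -0.4, -2.6]
width: 0.014
finger_force: 39.9
time_s: 10.9
tcp_pos: [0.5688, 0.0109, 0.1972]
tcp_rot: [0.531, 0.847, 0.0, 0.001]
wrist_force: [0.4, 0.6, -2.3]
width: 0.0136
finger_force: 39.9
time_s: 11.4
tcp_pos: [0.5681, 0.0108, 0.1953]
tcp_rot: [0.531, 0.847, -0.0, -0.0]
wrist_force: [-0.3, 0.7, -3.4]
width: 0.0134
finger_force: 39.9
[0.56813367 0.01075933 0.19538872] [-1.01289089 -0.53241861 -3.86878045] [-0.02248062 -0.12772116 -0.0086856 ] 0.013480594350850248 39.948105812072754
```

View pics/final.png

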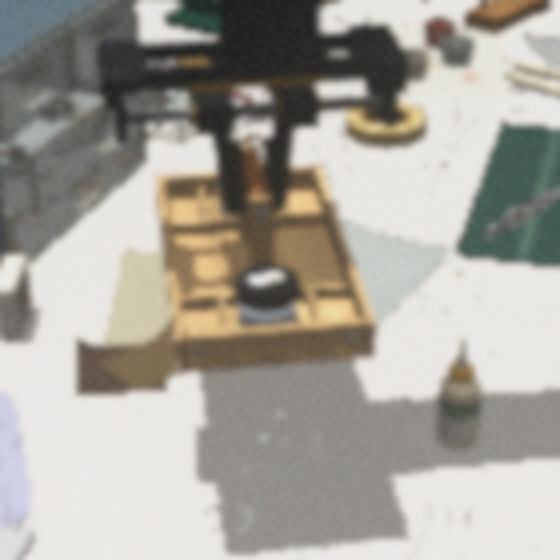

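```bash
python3 -c "
from h import *
yaw=np.radians(25.7);ex=np.array([np.cos(yaw),np.sin(yaw),0]);ey=np.array([-ex[1],ex[0],0]);C=np.array([.568,.011,.146])
for x in(-.06,.06):
  for y in(-.11,.11): print(x,y,(proj('side',C+x*ex+y*ey+[0,0,.026])-[180,110]+.5)*4)
print((proj('side',C+[-.0,0,.044]+.078*ey)-[180,110]+.5)*4)"
```

```text
-0.06 -0.11 [319.24779339 163.62796964]
-0.06 0.11 [376.63705294 320.79787878]
0.06 -0.11 [153.4980517  175.02813111]
0.06 0.11 [175.46343576 337.42715716]
[269.5325397  276.01576938]
```

The raised rim corners match the level prediction to about 1 px, so the caddy is level. The held weight of about 3.8 N fits the caddy plus both jars, and the bottle is standing on the table. I'm handing in.

```bash
python3 -c "
from cell import r
print(r.hand_in())"
```

```text
the job is handed in; nothing more can be done
None
```

I handed in the job at about 11.5 s, with no verdict returned: the bottle stands upright on the table clear of the caddy, and the caddy is held level by its bar about 14.6 cm up. The blue jar is visibly standing in it; the pink jar was hidden behind the gripper, but the held weight fits both jars.

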